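# Seat the grinding cup on the keyed drive of the bench mill

### The job

The grinding cup of the bench mill is lying on its side on the bench. Stand it on the mill's drive with its shaft down and its lid up, then turn it until its two keys drop into the slots of the drive, so that the cup is upright and fully home on the drive, and let it go. Leave the two vials, the dish and the bottle where they stand.

Things in the scene. Friction and masses are not known exactly. Their poses are not given: they have to be found in the camera images.
- cup_mid (a point): Grinding cup: octagonal, 46 mm across flats, 56 mm long, steel with a blue lid, about 0.26 kg. Point: middle of the octagon, on the axis. z points to the lid; flats face x, y and the diagonals. On the -z side: seat face 31 mm from the point, then a 16 mm shaft, tip tapered, ending 65 mm from the point. Two keys, 6 mm wide, stand along x and -x to 14 mm off the axis, from the seat face 12 mm down.
- drive_mouth (a point): Centre of the top face of the mill's spindle, 41 mm wide, 78 mm above the bench, z up. White mill, 134 x 126 mm, deck 58 mm high, fixed. Bore 18 mm wide, 37 mm deep, with two opposite slots 8.5 mm wide; how they stand round the axis is not told and changes each time. Off the slots the cup stands on its keys, 12 mm too high; on them it drops. It takes over 0.3 Nm to turn the spindle.
- magnifier_lamp_turn (a joint): Magnifier lamp, swung away to the left: its ring hangs 0.48 m over the bench about 0.5 m ahead and 0.25 m left of the robot. Not part of the job. Round the work: left of the mill and beyond the cup is only a 30 mm high tray, free for a leaning hand; behind and right of the mill stands a light box with a socket block, 0.2 m high, and on the right front a syringe pump, 0.2 m high. Value in rad.
- blue_vial: Brown vial with blue cap, 24 mm wide, 54 mm high, standing; origin under its centre. Leave it alone.
- orange_vial: Clear vial with orange cap, 26 mm wide, 60 mm high, standing; origin under its centre. Leave it alone.
- petri_dish: Small closed petri dish, 58 mm wide, 13 mm high; origin under its centre. Leave it alone.
- blue_cap_bottle: Clear bottle with blue cap, 69 mm wide, 129 mm high, standing; origin under its centre. Leave it alone.
Things that resemble listed ones, but are neither listed nor needed, are in the scene too. Leave any purple look-alike of the part that bears cup_mid alone.

How it is judged (in metres and radians):
At the end, for the whole second after the job is handed in: The cup stands lid up on the drive, its keys down in the slots: its middle is no more than 33.5 mm above the spindle's top face (31 mm when fully home) and within 4 mm of its axis, upright within 0.06 rad (z of cup_mid in the frame of drive_mouth below 0.0335 m and horizontal distance between cup_mid and drive_mouth below 0.004 m and angle between cup_mid's own z axis and vertical below 0.06 rad); the robot touches nothing.
It fails at once if the blue vial is shoved over 30 mm from its place or knocked over (distance of blue_vial from where it was at the start of the episode above 0.03 m or angle between blue_vial's own z axis and vertical above 0.5 rad).
It fails at once if the orange vial is shoved over 30 mm from its place or knocked over (distance of orange_vial from where it was at the start of the episode above 0.03 m or angle between orange_vial's own z axis and vertical above 0.5 rad).
It fails at once if the petri dish is shoved over 30 mm from its place or knocked over (distance of petri_dish from where it was at the start of the episode above 0.03 m or angle between petri_dish's own z axis and vertical above 0.5 rad).
It fails at once if the bottle is shoved over 30 mm from its place or knocked over (distance of blue_cap_bottle from where it was at the start of the episode above 0.03 m or angle between blue_cap_bottle's own z axis and vertical above 0.5 rad).
It also fails if it takes over 61 s, if anything falls off the work surface, if the arm or the gripper's body presses on something with over 40 N, if the wrist force passes 120 N, or if a joint passes its speed limit or range.

### The arm

A 6-joint arm with a two-finger parallel gripper is mounted at the origin on a cart in front of the work surface, level with it; the furniture and walls round the work are solid. World frame = base frame: x ahead of the robot, y to its left, z up, the work surface at z = 0. Lengths are in mm, angles in rad, forces in N, time in s.
With the tool pointing down it reaches from about 275 to 750 mm from the base axis. Payload 10.2 kg.
Tool frame: the origin (TCP) lies on the centre line of the jaws, within the pads' length; the fingertips stand 17 mm ahead of it and the grasp point (between the pads) lies 2 mm behind it; z points along the fingers, y is the line along which they close (so a half turn about z gives the same grasp; the last joint's range is limited). The gripper opens to 85 mm and grips with 20 to 120 N. Pads are 22 mm wide; open, the fingers measure 114 mm over their backs; the gripper's body (76 mm by 85 mm) begins 54 mm behind the grasp point. The pads swing forward as they close: fully open they stand 13 mm farther back than shut.
Start: joints at [1.007, 0.313, 1.498, -0, 1.331, -0.223], TCP at [175.49, 494.808, 248.294] pointing down, gripper open.
Joint ranges: [-2.94, 2.94], [-0.97, 2.17], [0.19, 2.56], [-1.23, 4.37], [0.02, 3.11], [-2.88, 2.88]. Speed limits (rad/s): [2.39, 2.39, 3.01, 3.14, 3.14, 3.14].

### API

Orientations are given as a unit quaternion [w, x, y, z].
In Python, from rig import ctrl gives the robot as it stands. The module is installed in compiled form; this text tells all that it offers.
- The arm moves only by the shell command python3 -m jog 'ROWS' [FORCE]. ROWS is JSON, a list of rows, each an object with "delta_pos": the shift along the world's x, y, z in mm, a list of three; "angular": the turn, a rotation vector about the world's x, y, z in rad, a list of three; "fingers": the opening, from 0 (shut) to 1 (fully open). In form: [{"delta_pos": [tx, ty, tz], "angular": [rx, ry, rz], "fingers": fingers}, ...]. A call has 1 to 10 rows; each row is the pose to reach, as a shift and turn from the pose commanded when the call began; what a row does not reach only later rows make up. A row lasts 1/8 s, in which the tool goes at most 62.5 mm and 10.7 degrees, less where a joint would pass 70% of its speed; a pose out of reach is approached as far as the arm can. A call with a gripper value outside its range is refused whole. The fingers move at their own pace and stop on an object; FORCE is the grip in N (left out, the last holds). Time passes only in rows, so rows that repeat a pose let the fingers close. It gives the time, the measured TCP pose, the force, the opening and the grip force at its end, in the units of the state.
- ctrl.sense(): the state, without advancing time (a new reading comes with each control period).
- ctrl.capture(name): name is "scene" or "top" or "wrist"; returns a dict with "pixels" (384x512x3 uint8, blue, green, red), "fx", "fy", "cx", "cy" (pixels), "dist" ([k1, k2, p1, p2, k3] as OpenCV has them; the pictures are not rectified), "R" (3x3) and "t" (3): a world point X has camera coordinates R X + t. Camera axes: x right, y down, z forward; pixel columns grow to the right and rows downward; lengths in mm; the calibration is good to about 2 mm. A picture is of the moment at which its call begins. There is no depth.
- ctrl.finish_job(): hands the job in; it is judged then, once.
The state is a dict: "time_s": time; "joints": joint angles; "dq": joint speeds; "tau": joint torques, N m; "eef_pos": TCP position; "ee_rot": TCP orientation; "force": force on the tool from outside, world axes, zero at the start; "wrist_torque": the same for the moment, N m; "grip_width": opening from 0.0 (shut) to 1.0 (fully open); "grip_force": force on a finger pad.
Only numpy, scipy, OpenCV 4.12 (cv2) and the standard library are available. Lean on these libraries where they do the work, as an engineer would, in place of code of your own. Each camera call takes 0.05 s, during which the arm holds its last target. There are 200 camera calls.

## Working session

There is one attempt and no reset: what is moved stays moved. The work goes in short steps, Python scripts to look and compute and a shell command to move; the robot and the scene stay as the last step left them, time stands still between calls to the robot, and variables do not carry over. Pictures are saved under pics/ and viewed, at most 10 in all, crops included, and the job is handed in when it is done.

```bash
mkdir -p pics
cat > h.py <<'E'
from rig import ctrl
import cv2, numpy as np
def save(name,fn,crop=None,scale=1):
    c=ctrl.capture(name); np.save('pics/'+fn+'.npy',c,allow_pickle=True)
    im=c['pixels']
    if crop: x0,y0,x1,y1=crop; im=im[y0:y1,x0:x1]
    if scale!=1: im=cv2.resize(im,None,fx=scale,fy=scale,interpolation=cv2.INTER_CUBIC)
    cv2.imwrite('pics/'+fn+'.png',im); return c
def load(fn): return np.load('pics/'+fn+'.npy',allow_pickle=True).item()
def KD(c): return np.array([[c['fx'],0,c['cx']],[0,c['fy'],c['cy']],[0,0,1.]]),np.array(c['dist'],float)
def ray(c,uv):
    K,D=KD(c); p=cv2.undistortPoints(np.array([[uv]],float),K,D)[0,0]
    R=np.array(c['R']);t=np.array(c['t']); return -R.T@t, R.T@np.array([p[0],p[1],1])
def atz(c,uv,z):
    o,d=ray(c,uv); return o+d*(z-o[2])/d[2]
def proj(c,X):
    K,D=KD(c); return cv2.projectPoints(np.array(X,float).reshape(-1,3),cv2.Rodrigues(np.array(c['R'],float))[0],np.array(c['t'],float),K,D)[0][:,0]
E
python3 - <<'E'
from h import *
for n in ('scene','top','wrist'):
    c=save(n,n+'0',scale=1.5)
    print(n,-np.array(c['R']).T@c['t'],np.array(c['R'])[2],c['fx'])
a=[cv2.imread(f'pics/{n}0.png') for n in('scene','top')]
print(ctrl.sense())
E
```

```text
scene [  37.75732933 -786.51728364  628.18647082] [ 0.57921535  0.57060339 -0.58216952] 419.8973272993925
top [ 342.09370195 -263.16165319 1236.71057089] [ 0.18258728  0.01682045 -0.98304576] 446.5336079369408
wrist [100.16815453 522.04916567 374.68913107] [ 0.29618412 -0.10486976 -0.94935625] 290.0838680777122
{'time_s': 0.15, 'joints': array([ 1.00663012e+00,  3.13314509e-01,  1.49821829e+00,  6.23367985e-06,
        1.33096040e+00, -2.23398936e-01]), 'dq': array([-2.34787687e-04, -1.59543698e-03, -1.71745215e-03,  9.28911750e-04,
       -7.26053718e-05,  3.87690082e-05]), 'tau': array([ 3.96421374e-04, -4.12370539e+01, -2.59796369e+01, -2.72437992e-04,
        3.26273068e-03, -8.70169941e-06]), 'eef_pos': array([175.38608773, 494.67576796, 247.88675731]), 'ee_rot': array([-1.75556841e-04,  1.69561153e-01,  9.85519565e-01, -4.14646173e-04]), 'force': array([-0.06961084,  0.12358959, -0.15516391]), 'wrist_torque': array([-0.03151868, -0.01198105,  0.00234202]), 'grip_force': 0.0, 'grip_width': 1.0036869484052542}
```

View pics/top0.png

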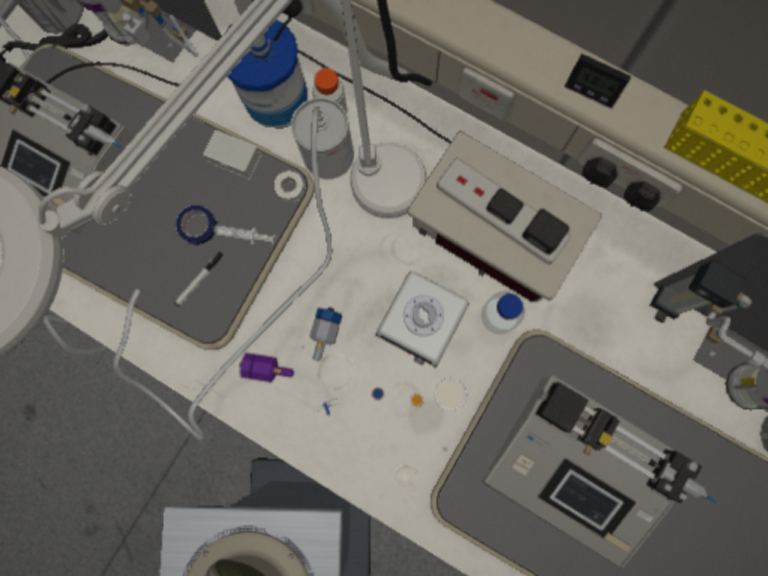

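View pics/scene0.png

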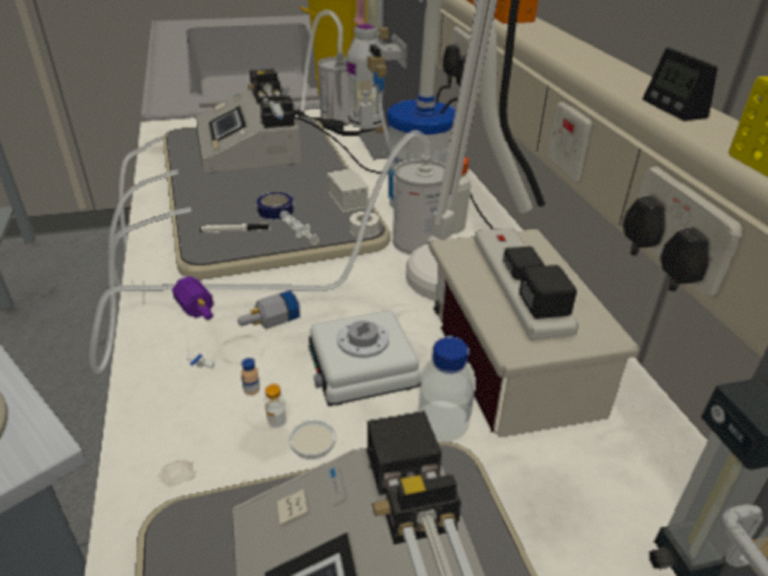

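The top view (×1.5) shows the blue-lidded cup lying at about (326,328), with its lid at (328,315) and shaft tip at (318,357). The drive is at about (424,315), and the purple decoy is at (262,368). The vials are at (377,393) and (417,400), the dish at (450,393) and the bottle at (505,312).

Run:
```python
from h import *
c=load('top0')
for n,uv,z in [('lidend',(329,311),23),('tip',(318,357),23),('body/shaft',(322,339),23),('drive',(424,315),78),('bv',(377,393),54),('ov',(417,400),60),('bottle',(510,305),129),('purple',(262,368),23),('dish',(450,393),13)]:
    print(n,atz(c,np.array(uv)/1.5,z).round(1))
im=c['pixels'][185:265,190:320]
cv2.imwrite('pics/topcrop.png',cv2.resize(im,None,fx=6,fy=6,interpolation=cv2.INTER_CUBIC))
w=load('wrist0'); print(proj(w,[[400,150,23],[400,0,78]]))
```

```text
lidend [ 503.7 -130.4   23. ]
tip [ 419.5 -113.3   23. ]
body/shaft [ 452.2 -119.4   23. ]
drive [ 492.  -302.3   78. ]
bv [ 356.8 -222.5   54. ]
ov [ 346.  -292.2   60. ]
bottle [ 504.4 -443.9  129. ]
purple [397.8 -12.5  23. ]
dish [ 359.6 -352.7   13. ]
[[102.7602051  356.23828678]
 [  3.47383465 407.11973826]]
```

View pics/topcrop.png

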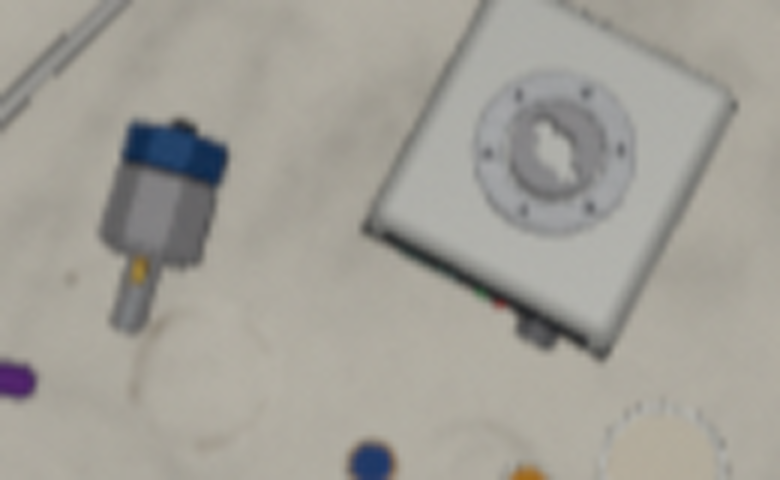

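The zoomed crop shows one gold key facing up at (140,268). The shaft tip is at (128,325) and the lid at (175,150). The drive bore is at about (553,152), and its slots run from upper left (538,125) to lower right (570,180). I'll bring the wrist camera over for a closer look.

```bash
python3 -m jog '[{"delta_pos":[225,-695,30],"angular":[0,0,0],"fingers":1},{"delta_pos":[225,-695,30],"angular":[0,0,0],"fingers":1},{"delta_pos":[225,-695,30],"angular":[0,0,0],"fingers":1},{"delta_pos":[225,-695,30],"angular":[0,0,0],"fingers":1},{"delta_pos":[225,-695,30],"angular":[0,0,0],"fingers":1},{"delta_pos":[225,-695,30],"angular":[0,0,0],"fingers":1},{"delta_pos":[225,-695,30],"angular":[0,0,0],"fingers":1},{"delta_pos":[225,-695,30],"angular":[0,0,0],"fingers":1},{"delta_pos":[225,-695,30],"angular":[0,0,0],"fingers":1},{"delta_pos":[225,-695,30],"angular":[0,0,0],"fingers":1}]' 60
python3 -m jog '[{"delta_pos":[0,0,0],"angular":[0,0,0],"fingers":1},{"delta_pos":[0,0,0],"angular":[0,0,0],"fingers":1},{"delta_pos":[0,0,0],"angular":[0,0,0],"fingers":1}]'
python3 - <<'E'
from h import *
c=save('wrist','w1',scale=1.5); print(ctrl.sense()['joints'],ctrl.sense()['time_s']); print(proj(c,[[478,-125,23],[492,-302,78]])*1.5)
E
```

```text
time_s: 1.4
eef_pos: [367.9, -101.5, 274.1]
ee_rot: [0.0, 0.17, 0.985, -0.0]
force: [0.6, 1.3, 0.9]
grip_width: 1.0
grip_force: 0.0
time_s: 1.78
eef_pos: [367.6, -98.2, 274.0]
ee_rot: [0.0, 0.169, 0.986, 0.0]
force: [-0.8, -0.3, -0.4]
grip_width: 1.0
grip_force: 0.0
[-5.71627588e-01 -3.69163685e-02  1.83493603e+00  3.03568569e-05
  1.34328468e+00 -1.80353680e+00] 1.825
[[395.20706393 346.99005639]
 [216.85863509 446.33077707]]
```

View pics/w1.png

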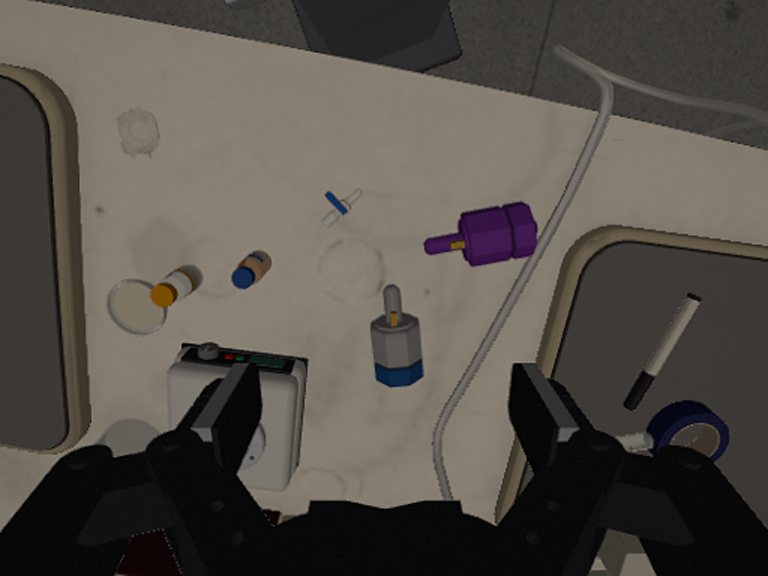

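The wrist view (×1.5) puts the cup between the fingers, with the tip at (391,290), the key at (394,320) and the lid end at (400,378). The prediction was (395,347), which matches. A finger hides the drive, so I'll shift to see it.

```bash
python3 -m jog '[{"delta_pos":[0,-200,0],"angular":[0,0,0],"fingers":1},{"delta_pos":[0,-200,0],"angular":[0,0,0],"fingers":1},{"delta_pos":[0,-200,0],"angular":[0,0,0],"fingers":1},{"delta_pos":[0,-200,0],"angular":[0,0,0],"fingers":1},{"delta_pos":[0,-200,0],"angular":[0,0,0],"fingers":1},{"delta_pos":[0,-200,0],"angular":[0,0,0],"fingers":1},{"delta_pos":[0,-200,0],"angular":[0,0,0],"fingers":1}]'
python3 - <<'E'
from h import *
c=save('wrist','w2'); w=load('w1')
d=proj(c,[[492,-302,78]])[0]; print(d)
u0,v0=[int(x) for x in d-[32,32]]
a=cv2.resize(w['pixels'][185:265,235:295],None,fx=6,fy=6,interpolation=cv2.INTER_CUBIC)
b=cv2.resize(c['pixels'][v0:v0+64,u0:u0+64],(480,480),interpolation=cv2.INTER_CUBIC) if v0>=0 else a*0
b=cv2.resize(b,(430,480)) if b.shape[1]>430 and 0 else b[:, :430]
print(u0,v0); cv2.imwrite('pics/m1.png',np.hstack([a,b]))
E
```

```text
time_s: 2.7
eef_pos: [368.1, -298.1, 274.3]
ee_rot: [0.0, 0.169, 0.986, -0.0]
force: [-0.1, 0.1, 0.1]
grip_width: 0.995
grip_force: 0.0
[285.04168151 254.48613564]
253 222
```

View pics/m1.png

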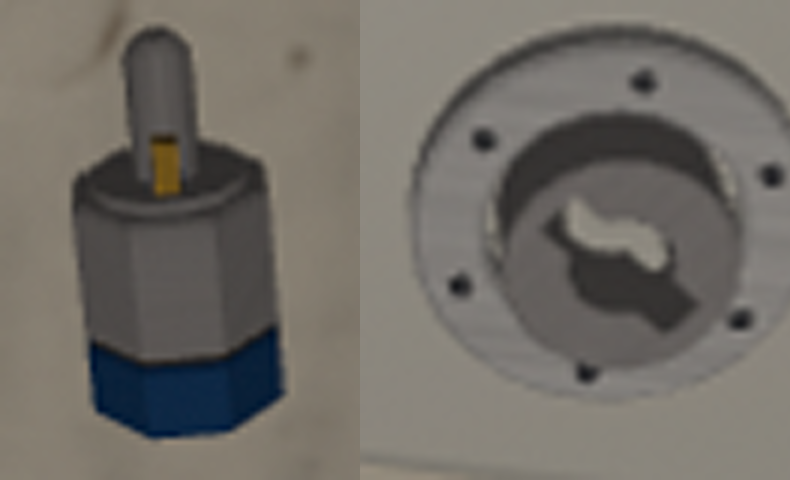

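The left half shows the cup at ×6: tip (155,28), key (165,137)–(167,195), flat centreline (175,215)→(186,358), lid edge middle (193,435). The right half shows the drive at ×7.5: top face centre (621,265), with slot ends at (557,215) and (682,316).

Run:
```python
from h import *
from scipy.optimize import least_squares
w=load('w1');c=load('w2');t=load('top0')
cu=lambda x,y:np.array([235+(x+.5)/6-.5,185+(y+.5)/6-.5])
obs=[(cu(155,30),[-65,0,0]),(cu(165,137),[-43,0,14]),(cu(175,215),[-28,0,23]),(cu(193,435),[28,0,23])]
def pts(p):
    d=np.array([np.cos(p[2]),np.sin(p[2]),0]); m=np.array([p[0],p[1],23])
    return [m+d*o[1][0]+np.array([0,0,o[1][2]]) for o in obs]
f=lambda p:(proj(w,pts(p))-[o[0] for o in obs]).ravel()
r=least_squares(f,[478,-125,-.2]); print(r.x,r.fun.reshape(-1,2).round(2))
# heading-free check in top
tc=lambda x,y:np.array([190+(x+.5)/6-.5,185+(y+.5)/6-.5])
print('top tip',atz(t,tc(126,328),23),'model',pts(r.x)[0],'top lid', atz(t,tc(178,182),46),'topdrive',atz(t,tc(557,150),78))
dr=lambda x,y:np.array([253+(x-360+.5)/7.5-.5,222+(y+.5)/7.5-.5])
P=[atz(c,dr(*q),78) for q in [(622,264),(557,215),(682,316),(503,264),(743,264),(622,158),(622,370)]]
print(np.round(P,1)); s=P[1]-P[2]; print('slot heading deg',np.degrees(np.arctan2(s[1],s[0])),np.linalg.norm(s))
s=atz(t,tc(538,125),78)-atz(t,tc(572,180),78);print('top slot',np.degrees(np.arctan2(s[1],s[0])))
print(np.degrees(r.x[2]))
```

```text
[ 4.78803928e+02 -1.23436830e+02 -2.43674898e-01] [[ 0.15 -0.42]
 [ 0.13  0.38]
 [-0.39  0.26]
 [ 0.13 -0.24]]
top tip [ 416.06171006 -109.60815096   23.        ] model [ 415.72416503 -107.7542423    23.        ] top lid [ 480.09939072 -133.42089254   46.        ] topdrive [ 493.08113053 -301.65310284   78.        ]
[[ 496.2 -300.    78. ]
 [ 483.5 -307.5   78. ]
 [ 509.6 -293.4   78. ]
 [ 489.4 -319.2   78. ]
 [ 503.2 -280.6   78. ]
 [ 476.8 -293.9   78. ]
 [ 516.5 -306.4   78. ]]
slot heading deg -151.54822509279435 29.703677117998343
top slot 32.16659106556338
-13.961543232816854
```

Run:
```python
from h import *
from scipy.spatial.transform import Rotation as R
s=ctrl.sense(); q=s['ee_rot']; R0=R.from_quat([q[1],q[2],q[3],q[0]])
h=np.radians(-14); d=np.array([np.cos(h),np.sin(h),0]); n=np.cross([0,0,1],d); a=np.pi/4
tz=-np.sin(a)*d-np.array([0,0,np.cos(a)]); ty=n if R0.as_matrix()[:,1]@n>0 else -n
Rg=R.from_matrix(np.c_[np.cross(ty,tz),ty,tz]); print('rot',(Rg*R0.inv()).as_rotvec().round(3))
T=np.array([478.8,-123.4,24])+2*tz; print('T',T,'app',T-120*tz,'d',(T-120*tz-s['eef_pos']).round(1),'in',(120*tz).round(1), s['eef_pos'])
```

```text
rot [0.226 0.753 0.09 ]
T [ 477.42779462 -123.05787077   22.58578644] app [ 559.76011716 -143.58562432  107.43860018] d [ 191.7  154.8 -166.8] in [-82.3  20.5 -84.9] [ 368.10190211 -298.34495796  274.27128917]
```

```bash
python3 -m jog '[{"delta_pos":[192,155,-80],"angular":[0.226,0.753,0.09],"fingers":1},{"delta_pos":[192,155,-80],"angular":[0.226,0.753,0.09],"fingers":1},{"delta_pos":[192,155,-164],"angular":[0.226,0.753,0.09],"fingers":1},{"delta_pos":[192,155,-164],"angular":[0.226,0.753,0.09],"fingers":1},{"delta_pos":[192,155,-164],"angular":[0.226,0.753,0.09],"fingers":1},{"delta_pos":[192,155,-164],"angular":[0.226,0.753,0.09],"fingers":1},{"delta_pos":[192,155,-164],"angular":[0.226,0.753,0.09],"fingers":1},{"delta_pos":[192,155,-164],"angular":[0.226,0.753,0.09],"fingers":1},{"delta_pos":[192,155,-164],"angular":[0.226,0.753,0.09],"fingers":1},{"delta_pos":[192,155,-164],"angular":[0.226,0.753,0.09],"fingers":1}]'
python3 - <<'E'
from h import *
print(ctrl.sense()['joints'].round(3),ctrl.sense()['eef_pos'])
E
```

```text
time_s: 4.0
eef_pos: [559.8, -144.7, 110.8]
ee_rot: [-0.379, 0.114, 0.917, 0.046]
force: [-0.4, -0.6, -0.2]
grip_width: 1.003
grip_force: 0.0
[-0.407  1.004  0.874 -0.129  2.038 -1.743] [ 559.76582301 -144.67697317  110.79537696]
```

```bash
python3 -m jog '[{"delta_pos":[-33,8.5,-34],"angular":[0,0,0],"fingers":1},{"delta_pos":[-60,16,-62],"angular":[0,0,0],"fingers":1},{"delta_pos":[-82,21.5,-85],"angular":[0,0,0],"fingers":1},{"delta_pos":[-82,21.5,-85],"angular":[0,0,0],"fingers":1},{"delta_pos":[-82,21.5,-85],"angular":[0,0,0],"fingers":1}]'
python3 -m jog '[{"delta_pos":[0,0,0],"angular":[0,0,0],"fingers":0.3},{"delta_pos":[0,0,0],"angular":[0,0,0],"fingers":0.3},{"delta_pos":[0,0,0],"angular":[0,0,0],"fingers":0.3},{"delta_pos":[0,0,0],"angular":[0,0,0],"fingers":0.3},{"delta_pos":[0,0,0],"angular":[0,0,0],"fingers":0.3},{"delta_pos":[0,0,0],"angular":[0,0,0],"fingers":0.3},{"delta_pos":[0,0,0],"angular":[0,0,0],"fingers":0.3}]' 60
```

```text
time_s: 4.62
eef_pos: [479.0, -123.4, 26.0]
ee_rot: [-0.379, 0.113, 0.917, 0.046]
force: [0.4, 0.2, 0.2]
grip_width: 0.998
grip_force: 0.0
time_s: 5.5
eef_pos: [478.3, -123.1, 25.5]
ee_rot: [-0.379, 0.113, 0.917, 0.046]
force: [4.1, -2.5, 5.7]
grip_width: 0.529
grip_force: 61.9
```

```bash
python3 -m jog '[{"delta_pos":[0,0,60],"angular":[0,0,0],"fingers":0.3},{"delta_pos":[0,0,120],"angular":[0,0,0],"fingers":0.3},{"delta_pos":[-20,-60,200],"angular":[-0.38,-1.524,0],"fingers":0.3},{"delta_pos":[-20,-60,200],"angular":[-0.38,-1.524,0],"fingers":0.3},{"delta_pos":[-20,-60,200],"angular":[-0.38,-1.524,0],"fingers":0.3},{"delta_pos":[-20,-60,200],"angular":[-0.38,-1.524,0],"fingers":0.3},{"delta_pos":[-20,-60,200],"angular":[-0.38,-1.524,0],"fingers":0.3},{"delta_pos":[-20,-60,200],"angular":[-0.38,-1.524,0],"fingers":0.3},{"delta_pos":[-20,-60,200],"angular":[-0.38,-1.524,0],"fingers":0.3},{"delta_pos":[-20,-60,200],"angular":[-0.38,-1.524,0],"fingers":0.3}]'
python3 -m jog '[{"delta_pos":[0,0,0],"angular":[0,0,0],"fingers":0.3},{"delta_pos":[0,0,0],"angular":[0,0,0],"fingers":0.3},{"delta_pos":[0,0,0],"angular":[0,0,0],"fingers":0.3},{"delta_pos":[0,0,0],"angular":[0,0,0],"fingers":0.3}]'
python3 - <<'E'
from h import *
from scipy.spatial.transform import Rotation as R
s=ctrl.sense(); print(s['joints'].round(3),s['eef_pos'])
q=s['ee_rot']; print(R.from_quat([q[1],q[2],q[3],q[0]]).as_matrix().round(3))
E
```

```text
time_s: 6.75
eef_pos: [458.6, -180.2, 224.1]
ee_rot: [0.329, 0.113, 0.937, -0.035]
force: [1.7, 1.4, -2.3]
grip_width: 0.53
grip_force: 62.9
time_s: 7.25
eef_pos: [459.9, -180.7, 224.9]
ee_rot: [0.327, 0.112, 0.938, -0.035]
force: [-0.1, -0.4, -3.5]
grip_width: 0.53
grip_force: 62.9
[-7.780e-01  2.000e-03  2.080e+00  6.570e-01  5.650e-01 -2.585e+00] [ 459.94834279 -180.74046218  224.9194931 ]
[[-0.76   0.233  0.606]
 [ 0.188  0.972 -0.139]
 [-0.622  0.009 -0.783]]
```

```bash
cat > p.py <<'E'
from h import *
from scipy.spatial.transform import Rotation as R
def Q(q): return R.from_quat([q[1],q[2],q[3],q[0]])
Rg=Q([-0.379,.113,.917,.046]); Tg=np.array([478.3,-123.1,25.5]); Cg=np.array([478.8,-123.4,23.])
h=np.radians(-14); d=np.array([np.cos(h),np.sin(h),0]); n=np.cross([0,0,1],d)
off=Rg.inv().apply(Cg-Tg)                      # cup mid in tool frame
up=R.from_rotvec(-np.pi/2*n)*Rg                # upright, heading -14
def goal(H): return R.from_rotvec([0,0,np.radians(H+14)])*up
axt=Rg.inv().apply(d)                          # cup axis in tool
def report(H,mid):
    s=ctrl.sense(); C=Q(s['ee_rot']); G=goal(H)
    print('rot',(G*C.inv()).as_rotvec().round(3),'d',(np.array(mid)-G.apply(off)-s['eef_pos']).round(1),'mid now',(s['eef_pos']+C.apply(off)).round(1),'axis',C.apply(axt).round(3),'j',s['joints'].round(2))
E
python3 -c "
from p import *
print(off); report(-40,[495.5,-300.5,165])
t=load('top0')
for q in [(412,205),(460,135),(545,297),(600,215)]: print(atz(t,np.array(q)/1.5,200).round())"
```

```text
[-2.15997829 -0.16671103  1.37720777]
rot [-0.06  -0.101 -0.464] d [  33.7 -118.   -60.5] mid now [ 462.4 -181.5  225.2] axis [ 0.111 -0.035  0.993] j [-0.78  0.    2.08  0.66  0.56 -2.58]
[ 654. -277.  200.]
[ 774. -355.  200.]
[ 507. -487.  200.]
[ 642. -579.  200.]
```

```bash
python3 -m jog '[{"delta_pos":[20,-60,-10],"angular":[-0.06,-0.101,-0.464],"fingers":0.3},{"delta_pos":[33.7,-118,-60.5],"angular":[-0.06,-0.101,-0.464],"fingers":0.3},{"delta_pos":[33.7,-118,-60.5],"angular":[-0.06,-0.101,-0.464],"fingers":0.3},{"delta_pos":[33.7,-118,-60.5],"angular":[-0.06,-0.101,-0.464],"fingers":0.3},{"delta_pos":[33.7,-118,-60.5],"angular":[-0.06,-0.101,-0.464],"fingers":0.3},{"delta_pos":[33.7,-118,-60.5],"angular":[-0.06,-0.101,-0.464],"fingers":0.3},{"delta_pos":[33.7,-118,-60.5],"angular":[-0.06,-0.101,-0.464],"fingers":0.3}]'
python3 - <<'E'
from p import *
report(-40,[495.5,-300.5,165])
s=ctrl.sense();C=Q(s['ee_rot']);m=s['eef_pos']+C.apply(off)
A=[]
for nme in('scene','top','wrist'):
    c=save(nme,nme+'3'); p=proj(c,m)[0]; print(nme,p)
    k={'scene':4,'top':6,'wrist':2}[nme]; r={'scene':50,'top':33,'wrist':100}[nme]
    u,v=[int(round(x)) for x in p]; im=cv2.copyMakeBorder(c['pixels'],120,120,120,120,cv2.BORDER_CONSTANT)[v-r+120:v+r+120,u-r+120:u+r+120]
    print(u-r,v-r); A.append(cv2.resize(im,(400,400) ,interpolation=cv2.INTER_CUBIC))
cv2.imwrite('pics/m3.png',np.hstack(A[:2]))
E
```

```text
time_s: 8.12
eef_pos: [493.3, -298.8, 165.1]
ee_rot: [0.361, 0.316, 0.867, -0.131]
force: [0.7, -0.2, -3.0]
grip_width: 0.529
grip_force: 63.3
rot [0.001 0.001 0.   ] d [ 0.4  0.  -0.7] mid now [ 495.1 -300.5  165.7] axis [-0.001  0.001  1.   ] j [-0.77  0.28  2.01  0.64  0.08 -2.25]
scene [241.08780443 184.1830348 ]
191 134
top [283.19736086 204.06444036]
250 171
wrist [254.57993165 261.58271968]
155 162
```

View pics/m3.png

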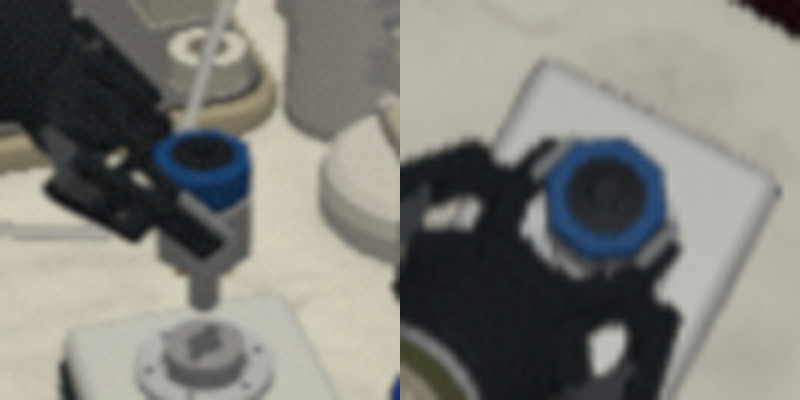

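The scene crop at ×4 shows the cup upright over the drive, with the shaft tip at (203,305) and the spindle face centre at (205,345). The top crop at ×6.06 has the lid centre at (606,197).

Run:
```python
from p import *
s=load('scene3');t=load('top3')
sc=lambda x,y:np.array([191+(x+.5)/4-.5,134+(y+.5)/4-.5])
tc=lambda x,y:np.array([250+(x-400+.5)/6.06-.5,171+(y+.5)/6.06-.5])
m=np.array([495.1,-300.5,165.7])
print('scene tip pred',(proj(s,m-[0,0,65])[0]-[191,134])*4,'drive pred',(proj(s,[495.5,-300.5,78])[0]-[191,134])*4)
print('top lid',atz(t,tc(606,197),m[2]+30))
tt=load('top0'); im=cv2.resize(tt['pixels'][195:225,268:300],None,fx=8,fy=8,interpolation=cv2.INTER_CUBIC)
im2=s['pixels'][200:240,215:270]; im2=cv2.resize(im2,None,fx=8,fy=8,interpolation=cv2.INTER_CUBIC)
H=max(im.shape[0],im2.shape[0]); pad=lambda a:cv2.copyMakeBorder(a,0,H-a.shape[0],0,0,cv2.BORDER_CONSTANT)
cv2.imwrite('pics/m4.png',np.hstack([pad(im),pad(im2)])); print(im.shape)
```

```text
scene tip pred [200.59607387 306.37636789] drive pred [201.26122389 340.7622715 ]
top lid [ 493.17046798 -300.32978282  195.7       ]
(240, 256, 3)
```

View pics/m4.png

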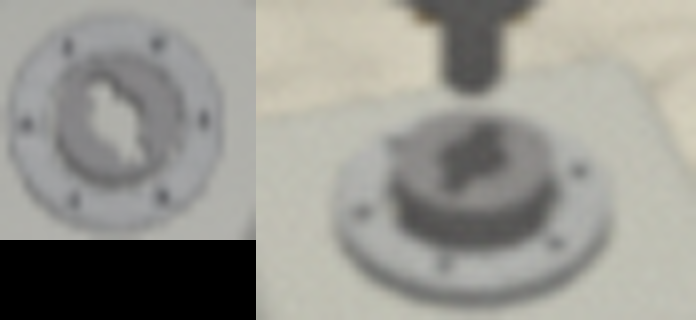

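Both shaft and spindle are centred at x≈472 in the scene crop at ×8, so they line up in that view. Joint 5 is near its limit, so I'll swing the hand round to the left before lowering.

```bash
python3 -c "
from p import *
report(-75,[495.1,-301,160])"
```

```text
rot [ 0.001  0.001 -0.611] d [ 1.3  0.2 -5.2] mid now [ 495.1 -300.5  165.2] axis [-0.001  0.001  1.   ] j [-0.77  0.28  2.01  0.64  0.08 -2.25]
```

```bash
python3 -m jog '[{"delta_pos":[0.4,0,-2],"angular":[0,0,-0.153],"fingers":0.3},{"delta_pos":[0.7,0,-3],"angular":[0,0,-0.306],"fingers":0.3},{"delta_pos":[1,0,-4],"angular":[0,0,-0.459],"fingers":0.3},{"delta_pos":[1.3,0.2,-5],"angular":[0,0,-0.611],"fingers":0.3},{"delta_pos":[1.3,0.2,-5],"angular":[0,0,-0.611],"fingers":0.3},{"delta_pos":[1.3,0.2,-5],"angular":[0,0,-0.611],"fingers":0.3},{"delta_pos":[1.3,0.2,-5],"angular":[0,0,-0.611],"fingers":0.3},{"delta_pos":[1.3,0.2,-5],"angular":[0,0,-0.611],"fingers":0.3},{"delta_pos":[1.3,0.2,-5],"angular":[0,0,-0.611],"fingers":0.3}]'
python3 -c "
from p import *
report(-75,[495.1,-301,144])"
```

```text
time_s: 9.4
eef_pos: [495.1, -298.4, 159.6]
ee_rot: [0.305, 0.564, 0.731, -0.234]
force: [0.2, -0.1, -4.0]
grip_width: 0.53
grip_force: 63.4
rot [0.002 0.002 0.004] d [ -0.5  -0.1 -16.2] mid now [ 495.6 -300.9  160.2] axis [-0.002  0.002  1.   ] j [-0.54  0.4   1.85 -1.13  0.58  0.09]
```

```bash
python3 -m jog '[{"delta_pos":[-0.4,-0.1,-6],"angular":[0,0,0],"fingers":0.3},{"delta_pos":[-0.4,-0.1,-12],"angular":[0,0,0],"fingers":0.3},{"delta_pos":[-0.4,-0.1,-16],"angular":[0,0,0],"fingers":0.3},{"delta_pos":[-0.4,-0.1,-20],"angular":[0,0,0],"fingers":0.3},{"delta_pos":[-0.4,-0.1,-22],"angular":[0,0,0],"fingers":0.3},{"delta_pos":[-0.4,-0.1,-22],"angular":[0,0,0],"fingers":0.3}]'
python3 -c "
from p import *
report(-75,[495.1,-301,144])"
```

```text
time_s: 10.15
eef_pos: [494.2, -298.7, 137.3]
ee_rot: [0.304, 0.563, 0.732, -0.234]
force: [-0.5, 0.0, -2.7]
grip_width: 0.528
grip_force: 63.5
rot [0.    0.    0.001] d [0.4 0.1 6.2] mid now [ 494.7 -301.1  137.8] axis [-0.  0.  1.] j [-0.54  0.44  1.86 -1.21  0.56  0.18]
```

```bash
python3 -c "
from p import *
report(-60,[494.9,-301.1,138])"
```

```text
rot [0.    0.    0.262] d [-0.4 -0.2  0.2] mid now [ 494.7 -301.1  137.8] axis [-0.  0.  1.] j [-0.54  0.44  1.86 -1.21  0.56  0.18]
```

```bash
python3 -m jog '[{"delta_pos":[-0.2,-0.1,0],"angular":[0,0,0.13],"fingers":0.3},{"delta_pos":[-0.4,-0.2,0],"angular":[0,0,0.262],"fingers":0.3},{"delta_pos":[-0.4,-0.2,0],"angular":[0,0,0.262],"fingers":0.3},{"delta_pos":[-0.4,-0.2,-4],"angular":[0,0,0.262],"fingers":0.3},{"delta_pos":[-0.4,-0.2,-8],"angular":[0,0,0.262],"fingers":0.3},{"delta_pos":[-0.4,-0.2,-11],"angular":[0,0,0.262],"fingers":0.3},{"delta_pos":[-0.4,-0.2,-14],"angular":[0,0,0.262],"fingers":0.3},{"delta_pos":[-0.4,-0.2,-14],"angular":[0,0,0.262],"fingers":0.3}]'
python3 -c "
from p import *
report(-60,[495.1,-301,119])"
```

```text
time_s: 11.15
eef_pos: [499.6, -302.0, 139.7]
ee_rot: [0.324, 0.465, 0.802, -0.189]
force: [-12.3, 7.5, 23.3]
grip_width: 0.526
grip_force: 66.5
rot [-0.015 -0.01   0.003] d [ -5.6   3.3 -21.2] mid now [ 500.7 -304.3  140.2] axis [ 0.01  -0.015  1.   ] j [-0.63  0.38  1.93 -1.23  0.31 -0.04]
```

Joint 4 ran into its limit here. I'll back out, swing the hand further round to the left, where joint 4 has room, and then lower.

```bash
python3 -m jog '[{"delta_pos":[0,0,8],"angular":[0,0,0],"fingers":0.3},{"delta_pos":[0,0,16],"angular":[0,0,0],"fingers":0.3},{"delta_pos":[0,0,30],"angular":[0,0,0],"fingers":0.3},{"delta_pos":[0,0,30],"angular":[0,0,0],"fingers":0.3},{"delta_pos":[0,0,30],"angular":[0,0,0],"fingers":0.3}]'
python3 -c "
from p import *
report(-110,[495.1,-301,163])"
```

```text
time_s: 11.78
eef_pos: [498.7, -300.8, 165.8]
ee_rot: [0.322, 0.465, 0.803, -0.187]
force: [-1.0, -0.4, -2.7]
grip_width: 0.527
grip_force: 63.3
rot [-0.025 -0.003 -0.871] d [-2.6  2.1 -3.3] mid now [ 499.8 -303.1  166.3] axis [ 0.013 -0.02   1.   ] j [-0.63  0.33  1.91 -1.02  0.34 -0.26]
```

```bash
python3 -m jog '[{"delta_pos":[-2.6,2,-3],"angular":[-0.025,-0.003,-0.871],"fingers":0.3},{"delta_pos":[-2.6,2,-3],"angular":[-0.025,-0.003,-0.871],"fingers":0.3},{"delta_pos":[-2.6,2,-3],"angular":[-0.025,-0.003,-0.871],"fingers":0.3},{"delta_pos":[-2.6,2,-3],"angular":[-0.025,-0.003,-0.871],"fingers":0.3},{"delta_pos":[-2.6,2,-3],"angular":[-0.025,-0.003,-0.871],"fingers":0.3},{"delta_pos":[-2.6,2,-3],"angular":[-0.025,-0.003,-0.871],"fingers":0.3},{"delta_pos":[-2.6,2,-3],"angular":[-0.025,-0.003,-0.871],"fingers":0.3},{"delta_pos":[-2.6,2,-3],"angular":[-0.025,-0.003,-0.871],"fingers":0.3}]'
python3 - <<'E'
from p import *
report(-110,[495.1,-301,120])
s=save('scene','scene5');t=save('top','top5')
a=cv2.resize(s['pixels'][150:240,205:280],(400,480),interpolation=cv2.INTER_CUBIC)
b=cv2.resize(t['pixels'][170:240,252:310],(400,480),interpolation=cv2.INTER_CUBIC)
cv2.imwrite('pics/m5.png',np.hstack([a,b]))
E
```

```text
time_s: 12.78
eef_pos: [495.9, -299.1, 163.6]
ee_rot: [0.22, 0.756, 0.529, -0.314]
force: [0.5, -0.5, -2.5]
grip_width: 0.528
grip_force: 63.3
rot [ 0.001 -0.    -0.001] d [  0.3   0.4 -44.1] mid now [ 494.8 -301.4  164.2] axis [0.    0.001 1.   ] j [-0.45  0.57  1.54 -0.89  1.13  0.34]
```

View pics/m5.png

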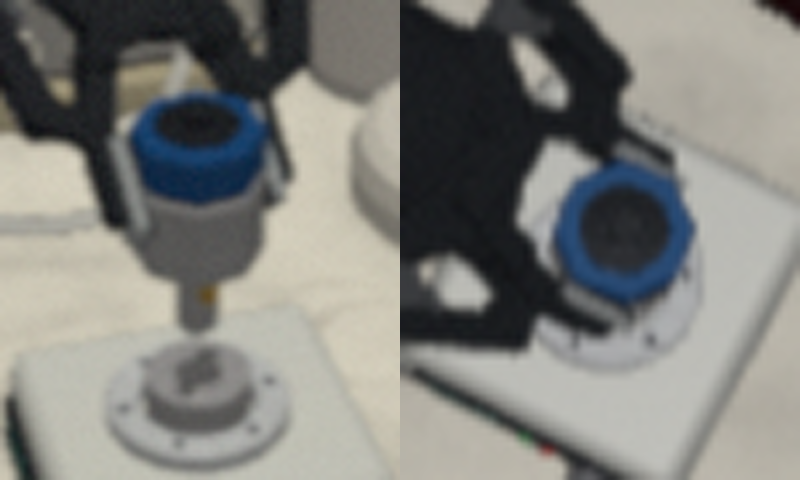

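The scene crop has the shaft at x≈198 and the spindle centre at x≈198, so they are aligned and the cup is upright. Joint 4 is clear of its limit, so I'll lower it.

```bash
python3 -m jog '[{"delta_pos":[0.3,0.4,-10],"angular":[0,0,0],"fingers":0.3},{"delta_pos":[0.3,0.4,-18],"angular":[0,0,0],"fingers":0.3},{"delta_pos":[0.3,0.4,-23],"angular":[0,0,0],"fingers":0.3},{"delta_pos":[0.3,0.4,-28],"angular":[0,0,0],"fingers":0.3},{"delta_pos":[0.3,0.4,-33],"angular":[0,0,0],"fingers":0.3},{"delta_pos":[0.3,0.4,-38],"angular":[0,0,0],"fingers":0.3},{"delta_pos":[0.3,0.4,-41],"angular":[0,0,0],"fingers":0.3},{"delta_pos":[0.3,0.4,-41],"angular":[0,0,0],"fingers":0.3}]'
python3 -c "
from p import *
report(-110,[495.1,-301,120])"
```

```text
time_s: 13.88
eef_pos: [496.5, -298.7, 122.4]
ee_rot: [0.22, 0.757, 0.529, -0.315]
force: [0.6, 0.2, -3.0]
grip_width: 0.527
grip_force: 63.3
rot [ 0.001 -0.001 -0.   ] d [-0.4 -0.  -2.9] mid now [ 495.5 -301.   123. ] axis [0.001 0.001 1.   ] j [-0.45  0.64  1.56 -0.93  1.08  0.42]
```

The cup went into the bore with no side force. I'll rest it on its keys, release, back off along the tool, and regrip from above for the turn.

```bash
python3 -m jog '[{"delta_pos":[-0.2,0,-1.5],"angular":[0,0,0],"fingers":0.3},{"delta_pos":[-0.2,0,-2.5],"angular":[0,0,0],"fingers":0.3},{"delta_pos":[-0.2,0,-2.5],"angular":[0,0,0],"fingers":0.3}]'
python3 -m jog '[{"delta_pos":[0,0,0],"angular":[0,0,0],"fingers":0.65},{"delta_pos":[0,0,0],"angular":[0,0,0],"fingers":1},{"delta_pos":[0,0,0],"angular":[0,0,0],"fingers":1},{"delta_pos":[0,0,0],"angular":[0,0,0],"fingers":1},{"delta_pos":[0,0,0],"angular":[0,0,0],"fingers":1}]'
python3 -c "
from p import *
s=ctrl.sense(); C=Q(s['ee_rot']); print('back',-100*C.as_matrix()[:,2],C.as_matrix()[:,1],s['eef_pos'])
H=np.radians(-110)
for k in range(-4,5):
    a=H+np.pi/2+k*np.pi/4; ty=np.array([np.cos(a),np.sin(a),0]);G=R.from_matrix(np.c_[np.cross(ty,[0,0,-1]),ty,[0,0,-1]])
    print(k,np.degrees(a).round(),(G*C.inv()).as_rotvec().round(3), 'tool x heading',np.degrees(np.arctan2(*G.as_matrix()[[1,0],0])))
report(-110,[495.1,-301,120])"
```

```text
time_s: 14.25
eef_pos: [496.4, -298.8, 120.8]
ee_rot: [0.221, 0.757, 0.529, -0.315]
force: [-2.1, 1.7, 3.3]
grip_width: 0.529
grip_force: 64.0
time_s: 14.88
eef_pos: [496.3, -298.7, 120.1]
ee_rot: [0.22, 0.757, 0.529, -0.315]
force: [-0.4, -0.4, -0.4]
grip_width: 0.996
grip_force: 0.0
back [24.30491175 66.61134201 70.51383112] [ 9.39294795e-01 -3.43110996e-01  3.63145940e-04] [ 496.34121925 -298.70892915  120.06982674]
-4 -200.0 [-0.413 -1.133 -2.9  ] tool x heading -109.99999999999999
-3 -155.0 [ 0.043 -0.992 -2.205] tool x heading -65.0
-2 -110.0 [ 0.368 -0.79  -1.48 ] tool x heading -20.0
-1 -65.0 [ 0.596 -0.546 -0.742] tool x heading 25.0
0 -20.0 [ 0.741 -0.27   0.001] tool x heading 70.0
1 25.0 [0.807 0.035 0.745] tool x heading 115.0
2 70.0 [0.79  0.368 1.483] tool x heading 160.0
3 115.0 [0.671 0.732 2.207] tool x heading -155.0
4 160.0 [-0.413 -1.133 -2.9  ] tool x heading -110.00000000000001
rot [ 0.001 -0.    -0.   ] d [-0.2 -0.  -0.6] mid now [ 495.3 -301.   120.6] axis [0.    0.001 1.   ] j [-0.45  0.64  1.56 -0.93  1.08  0.42]
```

```bash
python3 -m jog '[{"delta_pos":[10,28,30],"angular":[0,0,0],"fingers":1},{"delta_pos":[24,66,70],"angular":[0,0,0],"fingers":1},{"delta_pos":[24,66,125],"angular":[0,0,0],"fingers":1},{"delta_pos":[24,66,125],"angular":[0.741,-0.27,0],"fingers":1},{"delta_pos":[24,66,125],"angular":[0.741,-0.27,0],"fingers":1},{"delta_pos":[24,66,125],"angular":[0.741,-0.27,0],"fingers":1},{"delta_pos":[-1,-2,115],"angular":[0.741,-0.27,0],"fingers":1},{"delta_pos":[-1,-2,115],"angular":[0.741,-0.27,0],"fingers":1},{"delta_pos":[-1,-2,115],"angular":[0.741,-0.27,0],"fingers":1},{"delta_pos":[-1,-2,115],"angular":[0.741,-0.27,0],"fingers":1}]'
python3 - <<'E'
from p import *
s=ctrl.sense(); C=Q(s['ee_rot']).as_matrix(); print(C.round(3),s['eef_pos'],s['joints'].round(2))
a=save('scene','scene6');w=save('wrist','w6')
x=cv2.resize(a['pixels'][130:250,195:295],(400,480),interpolation=cv2.INTER_CUBIC)
y=cv2.resize(w['pixels'][150:340,160:318],(400,480),interpolation=cv2.INTER_CUBIC)
cv2.imwrite('pics/m6.png',np.hstack([x,y])); print(proj(w,[[495.1,-301,150]]))
E
```

```text
time_s: 16.12
eef_pos: [495.8, -299.5, 235.2]
ee_rot: [-0.0, 0.819, 0.574, -0.0]
force: [1.1, 0.5, 0.1]
grip_width: 1.0
grip_force: 0.0
[[ 0.342  0.94  -0.   ]
 [ 0.94  -0.342 -0.   ]
 [-0.    -0.    -1.   ]] [ 495.84349824 -299.54724923  235.21114692] [-0.75  0.44  1.35 -0.    1.35 -0.4 ]
[[255.16755891 203.03663395]]
```

View pics/m6.png

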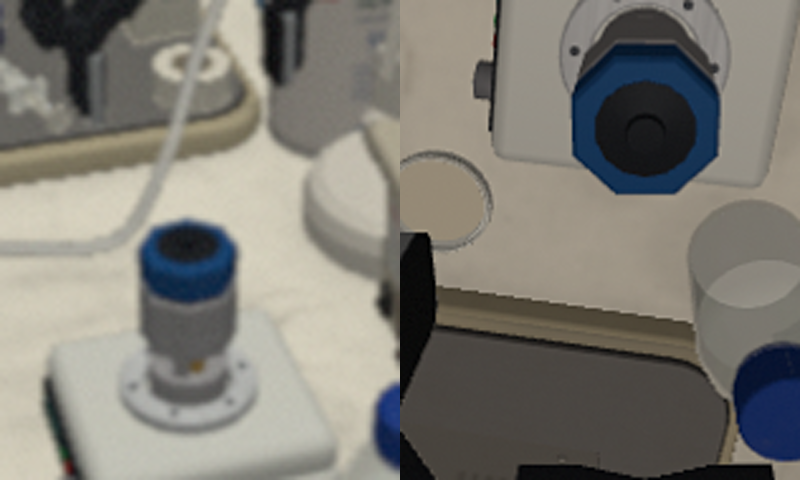

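The cup stands upright on its keys, with the gold key still visible above the spindle at (197,367), and the lid is centred below the hand. I'll go down and grip.

```bash
python3 -m jog '[{"delta_pos":[-0.5,-1.2,-45],"angular":[0,0,0],"fingers":1},{"delta_pos":[-0.5,-1.2,-85],"angular":[0,0,0],"fingers":1},{"delta_pos":[-0.5,-1.2,-108],"angular":[0,0,0],"fingers":1},{"delta_pos":[-0.5,-1.2,-108],"angular":[0,0,0],"fingers":1},{"delta_pos":[-0.5,-1.2,-108],"angular":[0,0,0],"fingers":0.3},{"delta_pos":[-0.5,-1.2,-108],"angular":[0,0,0],"fingers":0.3},{"delta_pos":[-0.5,-1.2,-108],"angular":[0,0,0],"fingers":0.3},{"delta_pos":[-0.5,-1.2,-108],"angular":[0,0,0],"fingers":0.3},{"delta_pos":[-0.5,-1.2,-108],"angular":[0,0,0],"fingers":0.3},{"delta_pos":[-0.5,-1.2,-108],"angular":[0,0,0],"fingers":0.3}]' 40
python3 -c "
from h import *
s=ctrl.sense();print(s['eef_pos'],s['force'],s['wrist_torque'],s['grip_width'],s['joints'].round(2))"
```

```text
time_s: 17.48
eef_pos: [495.2, -302.1, 128.3]
ee_rot: [0.001, 0.82, 0.573, 0.0]
force: [-1.0, 1.1, 7.5]
grip_width: 0.532
grip_force: 41.8
[ 495.2163586  -302.08317771  128.26100459] [-1.00219556  1.11433375  7.53276001] [ 0.26815171  0.08523001 -0.00954929] 0.5322927355032748 [-0.75  0.55  1.48  0.    1.11 -0.4 ]
```

```bash
python3 -m jog '[{"delta_pos":[0,0,-1],"angular":[0,0,-0.15],"fingers":0.3},{"delta_pos":[0,0,-1.5],"angular":[0,0,-0.3],"fingers":0.3},{"delta_pos":[0,0,-1.5],"angular":[0,0,-0.45],"fingers":0.3},{"delta_pos":[0,0,-2],"angular":[0,0,-0.55],"fingers":0.3},{"delta_pos":[0,0,-2],"angular":[0,0,-0.62],"fingers":0.3},{"delta_pos":[0,0,-2],"angular":[0,0,-0.66],"fingers":0.3},{"delta_pos":[0,0,-3],"angular":[0,0,-0.69],"fingers":0.3},{"delta_pos":[0,0,-3],"angular":[0,0,-0.69],"fingers":0.3}]'
python3 -c "
from h import *
s=ctrl.sense();print(s['eef_pos'],s['force'],s['wrist_torque'],s['grip_width'],s['joints'].round(2))"
```

```text
time_s: 18.48
eef_pos: [494.7, -301.8, 123.8]
ee_rot: [-0.0, 0.965, 0.262, 0.0]
force: [0.3, 1.0, -3.0]
grip_width: 0.532
grip_force: 41.7
[ 494.68034851 -301.80830608  123.77470021] [ 0.25952363  0.95361854 -3.02922094] [0.00434346 0.01422236 0.0204029 ] 0.5319608587408367 [-0.75  0.55  1.48  0.    1.11  0.29]
```

The force is just the cup's weight and the tool has sunk 4.5 mm, so the keys are in the slots. I'll lower the rest of the way.

```bash
python3 -m jog '[{"delta_pos":[0,0,-3],"angular":[0,0,0],"fingers":0.3},{"delta_pos":[0,0,-6],"angular":[0,0,0],"fingers":0.3},{"delta_pos":[0,0,-8],"angular":[0,0,0],"fingers":0.3},{"delta_pos":[0,0,-9],"angular":[0,0,0],"fingers":0.3},{"delta_pos":[0,0,-9],"angular":[0,0,0],"fingers":0.3}]'
python3 -c "
from h import *
s=ctrl.sense();print(s['eef_pos'],s['force'],s['wrist_torque'],s['grip_width'])"
```

```text
time_s: 19.1
eef_pos: [494.8, -301.8, 116.4]
ee_rot: [-0.0, 0.965, 0.262, 0.0]
force: [-4.8, 2.7, 9.1]
grip_width: 0.531
grip_force: 43.1
[ 494.8182156  -301.81654291  116.36880141] [-4.78438464  2.68091873  9.10241611] [0.65400083 0.85805915 0.00461986] 0.531166956425107
```

It dropped 11.9 mm in total and is seated. I'll release, lift off and check.

```bash
python3 -m jog '[{"delta_pos":[0,0,0],"angular":[0,0,0],"fingers":1},{"delta_pos":[0,0,0],"angular":[0,0,0],"fingers":1},{"delta_pos":[0,0,0],"angular":[0,0,0],"fingers":1},{"delta_pos":[0,0,0],"angular":[0,0,0],"fingers":1},{"delta_pos":[0,0,40],"angular":[0,0,0],"fingers":1},{"delta_pos":[0,0,90],"angular":[0,0,0],"fingers":1},{"delta_pos":[0,0,130],"angular":[0,0,0],"fingers":1},{"delta_pos":[0,0,130],"angular":[0,0,0],"fingers":1},{"delta_pos":[0,0,130],"angular":[0,0,0],"fingers":1}]'
python3 - <<'E'
from h import *
a=save('scene','scene7',crop=(150,100,330,320),scale=2.7)
E
```

```text
time_s: 20.23
eef_pos: [494.6, -301.7, 244.1]
ee_rot: [-0.001, 0.965, 0.262, -0.0]
force: [-0.4, 0.4, -0.4]
grip_width: 1.003
grip_force: 0.0
```

View pics/scene7.png

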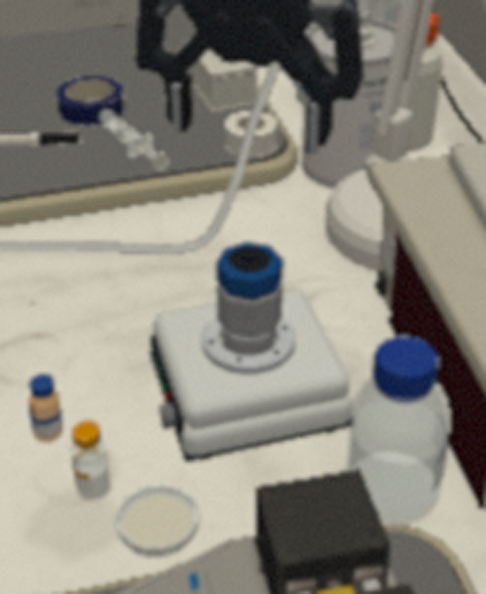

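The cup sits upright and flush on the drive at (248,300), with no key showing. The hand is clear of it, and the vials, dish and bottle are undisturbed.

```bash
python3 -c "
from rig import ctrl
print(ctrl.finish_job())"
```

```text
the job is handed in; nothing more can be done
None
```

The cup is upright on the drive with its keys dropped into the slots (the tool sank 11.9 mm of the expected 12 mm), the gripper is clear, the vials, dish and bottle look undisturbed, and I handed the job in at about 20 s; no verdict came back.

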